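Put the scent flacon back behind its guard bar

ROBOT

A 7-joint arm with a two-finger parallel gripper is mounted at the origin on the work surface. World frame = base frame: x ahead of the robot, y to its left, z up, the work surface at z = 0. Lengths are in m, angles in rad, forces in N, time in s.
With the tool pointing down it reaches from about 0.4 to 0.9 m from the base axis. Payload 5.5 kg.
Tool frame: the origin (TCP) lies at the very end of the fingers, on their centre line; the grasp point (between the pads) lies 19 mm behind it; z points along the fingers, x is the direction in which the jaws open and shut, and the axes are right-handed (so a half turn about z gives the same grasp; the last joint's range is limited). The gripper opens to 92 mm and grips with 3 to 60 N. Pads are 19 mm wide; open, the fingers measure 130 mm over their backs; the gripper's body (75 mm by 190 mm) begins 47 mm behind the grasp point.
Start: joints at [1.486, 0.501, -0.427, 1.55, 0.221, 1.138, -0.21], TCP at [0.222, -0.611, 0.227] pointing down, gripper open.
Joint ranges: [-2.88, 2.88], [-0.31, 2.03], [-1.54, 1.56], [0.2, 2.42], [-1.41, 4.55], [0.19, 2.02], [-2.57, 2.57]. Speed limits (rad/s): [2.57, 2.57, 3.14, 3.14, 3.14, 3.14, 3.14].

INTERFACE

Orientations are given as a rotation vector (axis times angle).
In Python, from station import ctrl gives the robot as it stands.
- The arm moves only by the tool play_rows, never from a script. Its argument "steps" is a list that holds one entry, the list of rows, each a list of 7 numbers: the turn, a rotation vector about the tool's x, y, z in rad, then the shift along the tool's x, y, z in m, then the closure, from 0 (fully open) to 1 (shut). In form: [[[rx, ry, rz, tx, ty, tz, fingers], ...]]. A call has 1 to 12 rows; each row shifts and turns the commanded pose from where the row before left it, along the tool's axes as they then stand; what a row does not reach is not made up. A row lasts 1/10 s, in which the tool goes at most 50 mm and 8.59 degrees, less where a joint would pass 70% of its speed; a pose out of reach is approached as far as the arm can. A call is refused whole if a number of a shift passes 0.05 or a number of a turn 0.15, either way. A call with a gripper value outside its range is refused whole. The fingers move at their own pace and stop on an object; "force" is the grip in N (left out, the last holds). Time passes only in rows, so rows that do not move let the fingers close. It gives the time, the measured TCP pose, the force and the opening at its end, in the units of the state.
- ctrl.read_state(): the state, without advancing time (a new reading comes with each control period).
- ctrl.get_image(name): name is "scene" or "top" or "wrist"; returns the picture (400x640x3 uint8, blue, green, red); there is no depth.
- ctrl.camera_params(name): a dict with "vertical_fov" (degrees; the focal length in pixels is half the picture's height over the tangent of half this angle, whatever the lens; pixels are square), "cx", "cy" (the principal point, pixels), "eye" and "rotation" of the camera in the world; the wrist camera has in their place "T_tool_cam" (4x4, takes a point from camera to tool coordinates, whose origin is the TCP and whose axes are the tool frame's). Camera axes: x right, y down, z forward; pixel columns grow to the right and rows downward; lengths in m; the calibration is good to about 2 mm. A picture is of the moment at which its call begins: read the wrist's pose just before it. camera_params takes no time and is no camera call.
- ctrl.hand_in(): hands the job in, once; it reports no verdict.
The state is a dict: "time": time; "joint_pos": joint angles; "qd": joint speeds; "joint_efforts": joint torques, N m; "ee_pos": TCP position; "tcp_rot": TCP orientation; "force": force on the tool from outside, world axes, zero at the start; "moment": the same for the moment, N m; "gripper_width": finger opening in m.
Only numpy, scipy, OpenCV 4.12 (cv2) and the standard library are available. Lean on these libraries where they do the work, as an engineer would, in place of code of your own. Each camera call takes 0.05 s, during which the arm holds its last target. There are 200 camera calls.

TASK

Put the thin-glass scent flacon from the tray back in the free bay of the wooden scent rack: pull the rack's stop knob fully out, stand the flacon upright in the bay under the upper shelf, let go of it, then push the knob fully home so that the bar guards it. Handle the flacon gently, never squeezing or bumping it hard, keep it upright, and leave the other things where they stand.

Things in the scene. Friction and masses are not known exactly. Their poses are not given: they have to be found in the camera images.
- flacon: The flacon to put away: thin clear glass, 0.13-0.25 kg, 117 mm tall; the only one with a flat-sided block body, 34 (x) x 46 (y) x 80 mm tall, then neck and round steel cap. Origin: centre of underside, z up; x points along the rack's x within 40 deg. It breaks if the fingers' pushes on it add up to over 32 N (6 N a side holds it) or it bumps rack or tray with over 25 N; never lean it over 30 deg.
- tray: Fixed dark wooden valet tray 270 x 270 mm, floor 6 mm thick, rim 14 mm high. Origin: centre of underside; x away from the robot, y left. The flacon and three low bystanders stand in it, in any order, 116 mm apart in a square (each within 10 mm).
- rack: Fixed wooden scent rack, turned 27 to 45 deg clockwise (seen from above). Origin: on the table below bay, same axes. Floor y -75 to 166, back panel, upper shelf 15 mm thick (y -68 to 166, x 0 to 42), its underside 165 mm above the table. The bay at y 66 to 158 holds two bottles. A fixed box, 51 mm tall, stands on the upper shelf at y 39 to 141.
- bay (a point): Centre of the free bay's floor, 15 mm above the table. x into the rack (away from the robot and to its right), y left, z up. Bay 116 mm wide between low partitions 45 mm high (x -30 to 30); back panel at x 30; floor from x -50, no lip. The upper shelf, 150 mm above the floor, covers x over 0: a vertical tool does not fit, one leaned about 35 deg (fingers pointing down and into the rack) does.
- stop_knob (a joint): Slide of the stop knob and its guard bar, m: 0 = fully home (bar closes the bay), 0.115 = fully out (bay open). Moves along the bay's -y, to the right and towards the robot. Detents hold it at both ends: about 5 N starts it, 3 N keeps it going, it stays where it is left. Starts at 0 to 0.012.
- knob_grip (a point): Centre of the steel stop knob: cylinder 32 mm across, 28 mm long, axis along the bay's y, 45 mm above the table; axes as bay. When home it is at x -38, y -130 from the bay. The guard bar, 10 mm thick, runs from it along +y, across the bay's front, to 188 mm from this point, through a steel guide (bay y -75 to -58, top 59 mm above the table) into a like catch (y 58 to 67).
- cream_jar: Bystander: squat round glass jar with a steel lid, 62 mm across, 48 mm tall, in the tray. Origin: centre of underside.
- watch_box: Bystander: small wooden box 72 x 64 mm, 44 mm tall, in the tray. Origin: centre of underside.
- ring_dish: Bystander: white ceramic ring dish with a cone in the middle, 68 mm across, 46 mm tall, in the tray. Origin: centre of underside.
- round_bottle: Bystander: round glass bottle 42 mm across, 100 mm tall, in the rack's other bay. Origin: centre of underside.
- slim_bottle: Bystander: slim round glass bottle 28 mm across, 85 mm tall, in the rack's other bay. Origin: centre of underside.
- ring_stand: Bystander: pale wooden post for rings, 160 mm tall, foot 60 mm across, standing between the tray and the rack's front. Origin: centre of underside.
- shoe_brush: Bystander: shoe brush 150 x 50 mm, 42 mm tall, long way along its y, behind the rack on the right. Origin: centre of underside.

How it is judged:
On the way, in this order (a step that is already met when the one before it is completed fails the run):
1. the stop knob is pulled fully out (0.105 m or more) (value of joint stop_knob above 0.105 m), for 0.1 s.
2. the flacon stands upright and released in the free bay, the knob still out (value of joint stop_knob above 0.09 m and x of flacon in the frame of bay between -0.02 and 0.02 m and y of flacon in the frame of bay between -0.036 and 0.036 m and z of flacon in the frame of bay between -0.005 and 0.005 m and angle between flacon's own z axis and vertical below 0.1 rad and contact force between the fingers and flacon below 0.3 N), for 0.2 s.
3. the stop knob is pushed fully home (0.006 m or less) (value of joint stop_knob below 0.006 m), for 0.1 s.
At the end, for the whole second after the job is handed in: The flacon stands at rest on the floor of the free bay, upright within 0.1 rad, its centre within 20 mm of the bay's centre in depth and 36 mm sideways, and the stop knob is home within 6 mm (value of joint stop_knob below 0.006 m and x of flacon in the frame of bay between -0.02 and 0.02 m and y of flacon in the frame of bay between -0.036 and 0.036 m and z of flacon in the frame of bay between -0.005 and 0.005 m and angle between flacon's own z axis and vertical below 0.1 rad and linear speed of flacon below 0.02 m/s); the robot touches nothing.
It fails at once if the flacon is squeezed: the fingers' forces on it add up to more than 32 N (contact force between the fingers and flacon above 32 N).
It fails at once if the flacon is bumped, pressed or set down hard on the rack or the tray (over 25 N) (contact force between flacon and rack above 25 N or contact force between flacon and tray above 25 N).
It fails at once if the flacon leans more than 0.52 rad (angle between flacon's own z axis and vertical above 0.52 rad).
It fails at once if a bystander (jar, watch box, dish, the two bottles, ring stand, shoe brush) is shifted more than 20 mm, or a bottle or the stand is tipped more than 0.4 rad (distance of any of cream_jar, watch_box, ring_dish, round_bottle, slim_bottle, ring_stand, shoe_brush from where it was at the start of the episode above 0.02 m or angle between any of round_bottle, slim_bottle, ring_stand's own z axis and vertical above 0.4 rad).
It also fails if it takes over 72 s, if anything falls off the work surface, if the arm or the gripper's body presses on something with over 40 N, if the wrist force passes 120 N, or if a joint passes its speed limit or range.

## Working session

There is one attempt and no reset: what is moved stays moved. The work goes in short steps, Python scripts to look and compute and a tool call to move; the robot and the scene stay as the last step left them, time stands still between calls to the robot, and variables do not carry over. Pictures are saved under pics/ and viewed, about 8 in all and at most 12, crops included, and the job is handed in when it is done.

Besides the shell and the picture viewer there is one more tool, called after "Request:" in YAML: its name, and indented under it one key for each argument. play_rows: Moves the arm, as the interface text tells. Its arguments: {"type":"object","properties":{"steps":{"type":"array","items":{"type":"array","items":{"type":"array","items":{"type":"number"}}}},"force":{"type":"number"}},"required":["steps"]}

```bash
ls; mkdir -p pics
python3 - <<'E'
from station import ctrl
import cv2
for n in("scene","top"):
    print(n,ctrl.camera_params(n)); cv2.imwrite(f"pics/{n}0.png",ctrl.get_image(n))
print(ctrl.camera_params("wrist")); print(ctrl.read_state())
E
```

```text
pics
scene {'vertical_fov': 50.64656812890686, 'cx': 324.69360523631957, 'cy': 206.56126197518105, 'eye': array([ 1.0608539 , -0.73293045,  1.02617918]), 'rotation': array([-2.30981983, -0.69522399,  0.28938602])}
top {'vertical_fov': 55.330055110147, 'cx': 320.10123766035093, 'cy': 190.46918969801192, 'eye': array([ 0.50437471, -0.00726966,  0.93182931]), 'rotation': array([-2.18523141,  2.21395828, -0.10414992])}
{'vertical_fov': 60.12124214390758, 'cx': 322.15813573183505, 'cy': 197.4660720126257, 'T_tool_cam': array([[ 9.99999573e-01, -6.91898675e-04,  6.13163991e-04,
         1.22627313e-03],
       [ 4.71583835e-04,  9.52224562e-01,  3.05398364e-01,
        -8.29093873e-02],
       [-7.95174536e-04, -3.05397944e-01,  9.52224482e-01,
        -1.58790447e-01],
       [ 0.00000000e+00,  0.00000000e+00,  0.00000000e+00,
         1.00000000e+00]])}
{'time': 0.1, 'joint_pos': array([ 1.48622597,  0.50177906, -0.42680624,  1.55132357,  0.2208016 ,
        1.13832478, -0.2103109 ]), 'qd': array([ 0.00012966, -0.00132242,  0.000422  , -0.00173227,  0.00141604,
        0.00173755, -0.00034169]), 'joint_efforts': array([-1.08443919e-02, -5.67873251e+01, -5.83829820e+00, -2.79916745e+01,
       -6.89395331e-02,  2.41009472e-02,  3.02601848e-05]), 'ee_pos': array([ 0.22126708, -0.61050744,  0.22577542]), 'tcp_rot': array([-2.57142432e+00,  1.80295147e+00,  2.23147608e-03]), 'force': array([-0.02553462,  0.1718031 , -0.22105324]), 'moment': array([ 0.03412645, -0.02638296, -0.01973577]), 'gripper_width': 0.09184995066238183}
```

View pics/scene0.png

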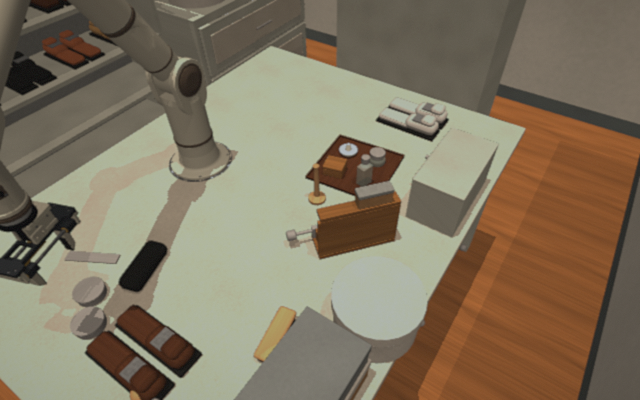

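View pics/top0.png

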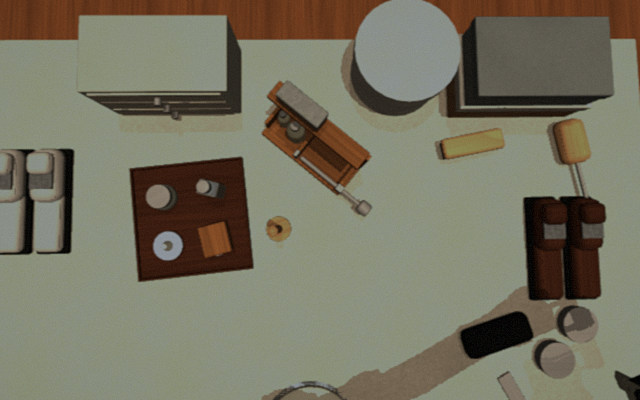

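The scene view shows the rack, knob, tray and ring stand. In the top view the flacon is at about (208,187), the knob at (362,208), the stand at (278,229), the rack around (315,140). I'll enlarge the top crop to measure.

```bash
cat > h.py <<'E'
import numpy as np, cv2
from scipy.spatial.transform import Rotation as R
from station import ctrl
def cam(n):
    p=ctrl.camera_params(n); f=200/np.tan(np.radians(p['vertical_fov']/2))
    if n=='wrist':
        s=ctrl.read_state(); T=p['T_tool_cam']; Rt=R.from_rotvec(s['tcp_rot']).as_matrix()
        return f,p['cx'],p['cy'],s['ee_pos']+Rt@T[:3,3],Rt@T[:3,:3]
    return f,p['cx'],p['cy'],np.array(p['eye']),R.from_rotvec(p['rotation']).as_matrix()
def ray(c,u,v):
    f,cx,cy,e,M=c; d=M@np.array([(u-cx)/f,(v-cy)/f,1]); return e,d
def onz(c,u,v,z):
    e,d=ray(c,u,v); return e+d*(z-e[2])/d[2]
def proj(c,P):
    f,cx,cy,e,M=c; q=(np.asarray(P)-e)@M; return q[...,:2]/q[...,2:]*f+[cx,cy]
E
python3 - <<'E'
from h import *
t=cv2.imread('pics/top0.png')
a=cv2.resize(t[70:230,240:400],None,fx=5,fy=5,interpolation=cv2.INTER_CUBIC)
a=a[:600]
a=cv2.convertScaleAbs(a,alpha=1.5,beta=20)
b=cv2.resize(t[160:220,180:240],None,fx=5,fy=5,interpolation=cv2.INTER_CUBIC)
a[:300,500:800]=0; a[:300,500:800]=cv2.convertScaleAbs(b,alpha=1.5,beta=20)
a=a.copy(); cv2.imwrite('pics/c1.png',a)
c=cam('top')
for n,u,v,z in(('knob',362,208,.045),('flcap',205,185,.12),('stand',278,229,.0),('standtop',278,231,.16)):print(n,onz(c,u,v,z))
for q in((130,170),(242,157),(253,268),(140,280)):print('tray',onz(c,*q,.014))
E
```

```text
knob [ 0.52241126 -0.12852048  0.045     ]
flcap [0.57403294 0.21439562 0.12      ]
stand [0.47518065 0.07078078 0.        ]
standtop [0.47619537 0.05740496 0.16      ]
tray [0.62119096 0.4214203  0.014     ]
tray [0.64989808 0.15514991 0.014     ]
tray [0.38454383 0.12925621 0.014     ]
tray [0.36132222 0.39319876 0.014     ]
```

View pics/c1.png

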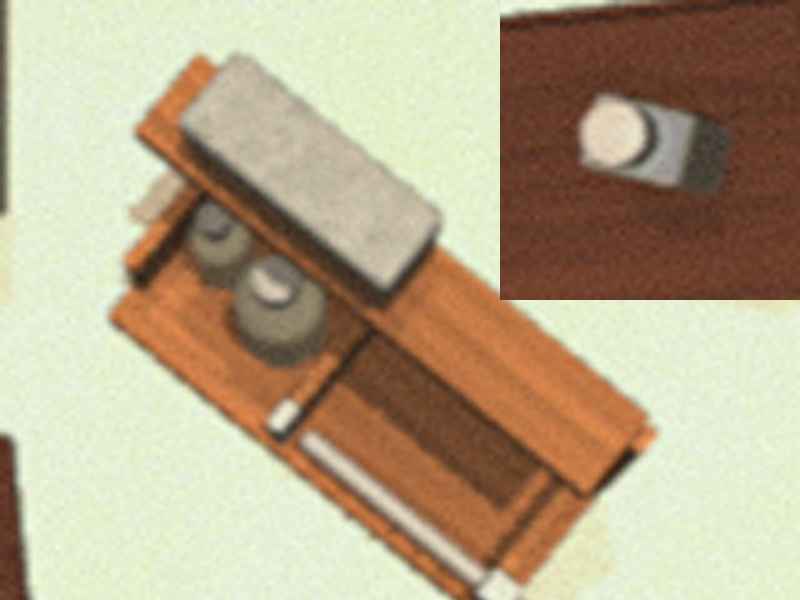

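The crop shows rack features clearly: catch at (283,415), guide at (500,585), shelf front corners at (585,493) and (138,128), and the bar end at (308,437). In the inset the flacon cap is at (613,133), with the body's long edge running roughly along world y, turned about 12° clockwise.

```bash
cat >> h.py <<'E'
def fit(A,B):  # 2D rigid A->B
    a,b=A.mean(0),B.mean(0); H=(A-a).T@(B-b); th=np.arctan2(H[0,1]-H[1,0],H[0,0]+H[1,1])
    M=np.array([[np.cos(th),-np.sin(th)],[np.sin(th),np.cos(th)]]); return th,b-M@a,M
def move(p,Rm):  # from present pose to TCP p, rotation Rm -> total tool-frame turn & world shift
    s=ctrl.read_state(); R0=R.from_rotvec(s['tcp_rot']); 
    return (R0.inv()*R.from_matrix(Rm)).as_rotvec(), R0.inv().apply(p-s['ee_pos']), R.from_matrix(Rm).inv().apply(p-s['ee_pos'])
E
python3 - <<'E'
from h import *
c=cam('top')
L=[((-38,62.5),(283,415),59),((-38,-66.5),(500,585),59),((0,-68),(585,493),180),((0,166),(138,128),180)]
A=np.array([l[0] for l in L])/1e3
B=np.array([onz(c,(l[1][0]+.5)/5+239.5,(l[1][1]+.5)/5+69.5,l[2]/1e3)[:2] for l in L])
k=onz(c,362,208,.045)[:2]
th,o,M=fit(A,B); print(np.degrees(th),o,'res mm',1e3*(B-A@M.T-o))
print('knob in bay',M.T@(k-o)*1e3,'bar end',M.T@(onz(c,301.2,157,.05)[:2]-o)*1e3)
print('stand in bay',M.T@(np.array([.4756,.064])-o)*1e3)
f=[onz(c,(u-500+.5)/5+179.5,(v+.5)/5+159.5,z) for u,v,z in((613,133,.123),(605,95,.086),(695,115,.086),(690,188,.086),(580,162,.086))]
print('flacon cap',f[0]);print(np.array(f[1:]))
s=ctrl.read_state();print('tool x,y,z',R.from_rotvec(s['tcp_rot']).as_matrix().T)
E
```

```text
-39.95031436743405 [ 0.64210247 -0.04986356] res mm [[-1.33309841  0.40176542]
 [ 1.68790726  0.43268186]
 [ 0.44864194  1.00685939]
 [-0.80345079 -1.84130667]]
knob in bay [ -41.24804973 -137.15500712] bar end [-38.92327821  47.62015338]
stand in bay [-200.75547995  -19.62709343]
flacon cap [0.57130371 0.21942359 0.123     ]
[[0.591253   0.23341749 0.086     ]
 [0.58192239 0.19387845 0.086     ]
 [0.54963525 0.19593836 0.086     ]
 [0.5617154  0.24413415 0.086     ]]
tool x,y,z [[ 3.40832701e-01 -9.40122280e-01 -1.77972827e-03]
 [-9.40123806e-01 -3.40833135e-01 -6.29456420e-05]
 [-5.47413767e-04  1.69461885e-03 -9.99998414e-01]]
```

Request:
play_rows:
  steps:
    - [[0, 0, -0.13, 0, 0, 0, 0], [0, 0, -0.13, 0, 0, 0, 0], [0, 0, -0.13, 0, 0, 0, 0], [0, 0, -0.13, 0, 0, 0, 0], [0, 0, 0, -0.005, -0.035, 0, 0], [0, 0, 0, -0.01, -0.04, 0, 0], [0, 0, 0, -0.01, -0.04, 0, 0], [0, 0, 0, -0.01, -0.04, 0, 0], [0, 0, 0, -0.01, -0.04, 0, 0], [0, 0, 0, -0.01, -0.04, 0, 0], [0, 0, 0, -0.01, -0.04, 0, 0], [0, 0, 0, 0, -0.03, 0, 0]]

```text
time: 1.3
ee_pos: [0.3694, -0.3332, 0.2265]
tcp_rot: [-2.95, 1.079, 0.002]
force: [0.4, 1.0, 0.5]
gripper_width: 0.0919
```

```bash
cat >> h.py <<'E'
TH=np.radians(-39.95); O=np.array([.6421,-.0499]); 
def bay(x,y,z): c,s=np.cos(TH),np.sin(TH); return np.array([O[0]+c*x-s*y,O[1]+s*x+c*y,z])
def tool(yaw,tilt): # tool x along frame -?x/y given by yaw; tool z down tilted
    return R.from_euler('z',yaw)
def rep(p,Rm):
    t,a,b=move(p,Rm); print('turn',t.round(3),'shift old axes',a.round(4),'new axes',b.round(4))
E
python3 - <<'E'
from h import *
Rk=np.column_stack([[np.cos(TH),np.sin(TH),0],[np.sin(TH),-np.cos(TH),0],[0,0,-1]])
s=ctrl.read_state();print(s['time'],s['ee_pos'],s['qd'].max())
rep(bay(-.0395,-.138,.026),Rk)
E
```

```text
1.3 [ 0.36943536 -0.33319642  0.22654421] 0.051331134435281846
turn [ 0.     0.001 -0.004] shift old axes [-0.0131 -0.2543  0.2005] new axes [-0.0124 -0.2543  0.2005]
```

Request:
play_rows:
  steps:
    - [[0, 0, -0.004, -0.003, -0.034, 0, 0], [0, 0, 0, -0.003, -0.04, 0, 0], [0, 0, 0, -0.003, -0.04, 0, 0], [0, 0, 0, -0.002, -0.04, 0, 0], [0, 0, 0, -0.001, -0.04, 0, 0], [0, 0, 0, 0, -0.04, 0, 0], [0, 0, 0, 0, -0.02, 0.03, 0], [0, 0, 0, 0, 0, 0.03, 0], [0, 0, 0, 0, 0, 0.01, 0]]

```text
time: 2.2
ee_pos: [0.5215, -0.133, 0.1537]
tcp_rot: [2.953, -1.073, -0.008]
force: [-0.5, 0.7, 0.6]
gripper_width: 0.0918
```

Run:
```python
from h import *
c=cam('wrist');w=ctrl.get_image('wrist');cv2.imwrite('pics/w1.png',w)
s=ctrl.read_state();print(s['time'],s['ee_pos'])
print('pred knob',proj(c,bay(-.0395,-.138,.045)),'home',proj(c,bay(-.038,-.13,.045)))
```

```text
2.25 [ 0.52097581 -0.13374095  0.15336716]
pred knob [320.93263778 189.27670994] home [322.79538343 179.68704477]
```

View pics/w1.png

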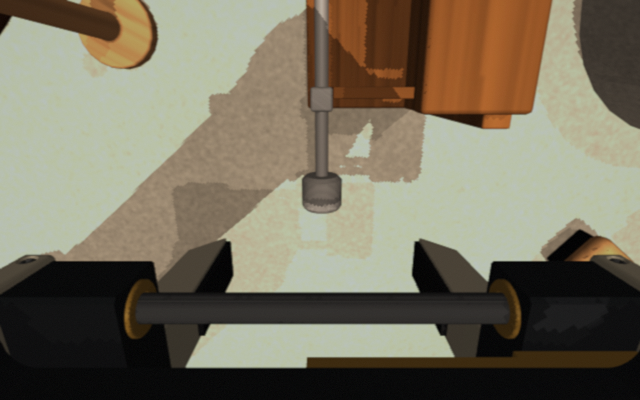

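The knob is at (321,190), and the projection predicted (321,189), so the frame holds. I'll go down and grip it.

Request:
play_rows:
  steps:
    - [[0, 0, 0, 0, -0.004, 0.03, 0], [0, 0, 0, 0, 0, 0.035, 0], [0, 0, 0, 0, 0, 0.035, 0], [0, 0, 0, 0, 0, 0.026, 0], [0, 0, 0, 0, 0, 0, 0], [0, 0, 0, 0, 0, 0, 1], [0, 0, 0, 0, 0, 0, 1], [0, 0, 0, 0, 0, 0, 1], [0, 0, 0, 0, 0, 0, 1], [0, 0, 0, 0, 0, 0, 1]]
  force: 25

```text
time: 3.25
ee_pos: [0.5266, -0.1315, 0.0316]
tcp_rot: [2.951, -1.076, 0.002]
force: [-0.7, -0.1, -0.9]
gripper_width: 0.0564
```

Request:
play_rows:
  steps:
    - [[0, 0, 0, 0, 0, 0, 1], [0, 0, 0, 0, 0, 0, 1], [0, 0, 0, 0, 0, 0, 1], [0, 0, 0, 0, 0, 0, 1], [0, 0, 0, 0, 0, 0, 1], [0, 0, 0, 0, 0.01, 0, 1], [0, 0, 0, 0, 0.018, 0, 1], [0, 0, 0, 0, 0.018, 0, 1], [0, 0, 0, 0, 0.018, 0, 1], [0, 0, 0, 0, 0.018, 0, 1], [0, 0, 0, 0, 0.015, 0, 1], [0, 0, 0, 0, 0.01, 0, 1]]

```text
time: 4.45
ee_pos: [0.455, -0.2111, 0.0304]
tcp_rot: [-2.95, 1.075, 0.007]
force: [10.4, 26.8, 4.2]
gripper_width: 0.0313
```

Request:
play_rows:
  steps:
    - [[0, 0, 0, 0, 0.002, 0, 1], [0, 0, 0, 0, 0, 0, 1]]

```text
time: 4.65
ee_pos: [0.4552, -0.2107, 0.0304]
tcp_rot: [-2.949, 1.072, 0.005]
force: [-1.6, 8.8, 4.6]
gripper_width: 0.0313
```

Run:
```python
from h import *
s=ctrl.read_state();print(s['ee_pos'],s['force']); c,sn=np.cos(TH),np.sin(TH)
d=s['ee_pos'][:2]-O; print('tcp in bay',c*d[0]+sn*d[1],-sn*d[0]+c*d[1])
```

```text
[ 0.45522751 -0.21072591  0.03043397] [-1.59295025  8.77904291  4.57895102]
tcp in bay -0.039988051290056975 -0.24328431542557094
```

Request:
play_rows:
  steps:
    - [[0, 0, 0, 0, 0, 0, 0], [0, 0, 0, 0, 0, 0, 0], [0, 0, 0, 0, 0, 0, 0], [0, 0, 0, 0, 0, 0, 0], [0, 0, 0, 0, 0, -0.04, 0], [0, 0, 0, 0, 0, -0.045, 0], [0, 0, 0, 0, 0, -0.045, 0], [0, 0, 0, 0, 0, -0.045, 0], [0, 0, 0, 0, 0, -0.045, 0], [0, 0, 0, 0, 0, -0.045, 0], [0, 0, -0.14, 0, 0, 0, 0], [0, 0, -0.14, 0, 0, 0, 0]]

```text
time: 5.85
ee_pos: [0.4568, -0.2154, 0.2978]
tcp_rot: [3.072, -0.645, 0.006]
force: [-1.1, -0.4, -0.4]
gripper_width: 0.0918
```

```bash
cat >> h.py <<'E'
def Rt(yaw,tilt): # frame yaw (rad): tool x=frame y, z leaned tilt rad toward frame x
    fx=np.array([np.cos(yaw),np.sin(yaw),0]);fy=np.array([-fx[1],fx[0],0]);u=np.array([0,0,1.])
    return np.column_stack([fy,fx*np.cos(tilt)+u*np.sin(tilt),fx*np.sin(tilt)-u*np.cos(tilt)])
def knobbar():
    c=cam('top');t=ctrl.get_image('top');return c,t
E
python3 - <<'E'
from h import *
c,t=knobbar();cv2.imwrite('pics/t2.png',t)
s=ctrl.read_state();print(s['time'],s['ee_pos'],s['joint_pos'].round(2),s['gripper_width'])
k=proj(c,bay(-.038,-.245,.045));print('pred knob px at 115',k, 'at 105',proj(c,bay(-.038,-.235,.045)))
g=t[190:290,360:480].astype(int); cv2.imwrite('pics/t2c.png',cv2.convertScaleAbs(cv2.resize(t[170:290,330:480],None,fx=5,fy=5,interpolation=cv2.INTER_CUBIC),alpha=1.5))
rep(np.array([.571,.218,.3]),Rt(np.radians(-13.5),0))
E
```

```text
5.9 [ 0.45615904 -0.21523894  0.29675893] [ 1.16  0.23 -0.89  1.82  0.19  1.19 -0.2 ] 0.09230896658609167
pred knob px at 115 [398.97080971 236.25473409] at 105 [395.61636243 233.52782958]
turn [ 0.003 -0.    -1.742] shift old axes [-0.0661 -0.4433 -0.004 ] new axes [ 0.4481  0.0105 -0.0032]
```

View pics/t2c.png

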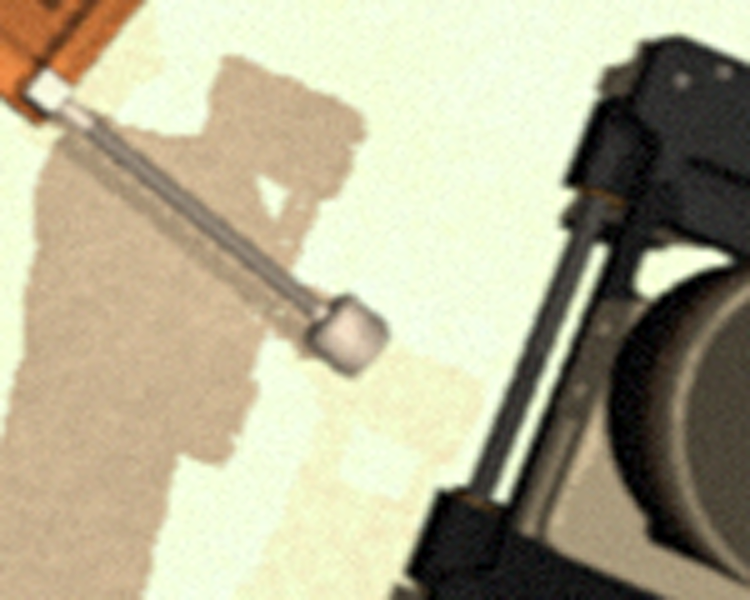

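The knob is at crop (349,336), i.e. px (399.4,236.8). That matches full travel (399.0,236.3). On to the flacon.

Request:
play_rows:
  steps:
    - [[0, 0, -0.145, 0, 0, 0, 0], [0, 0, -0.145, 0, 0, 0, 0], [0, 0, -0.145, 0, 0, 0, 0], [0, 0, -0.145, 0, 0, 0, 0], [0, 0, -0.145, 0, 0, 0, 0], [0, 0, -0.145, 0, 0, 0, 0], [0, 0, -0.145, 0, 0, 0, 0], [0, 0, -0.145, 0, 0, 0, 0], [0, 0, -0.145, 0, 0, 0, 0], [0, 0, -0.145, 0, 0, 0, 0], [0, 0, -0.145, 0, 0, 0, 0], [0, 0, -0.147, 0, 0, 0, 0]]

```text
time: 7.1
ee_pos: [0.4557, -0.2148, 0.2955]
tcp_rot: [-2.476, -1.933, 0.001]
force: [-0.2, -0.5, -0.8]
gripper_width: 0.0922
```

Request:
play_rows:
  steps:
    - [[0, 0, 0, 0.03, -0.008, 0, 0], [0, 0, 0, 0.035, -0.008, 0, 0], [0, 0, 0, 0.035, -0.008, 0, 0], [0, 0, 0, 0.035, -0.008, 0, 0], [0, 0, 0, 0.035, -0.008, 0, 0], [0, 0, 0, 0.035, -0.008, 0, 0], [0, 0, 0, 0.035, -0.008, 0, 0], [0, 0, 0, 0.035, -0.008, 0, 0], [0, 0, 0, 0.035, -0.008, 0, 0], [0, 0, 0, 0.035, -0.008, 0, 0], [0, 0, 0, 0.035, 0, 0, 0], [0, 0, 0, 0.035, 0, 0, 0]]

```text
time: 8.3
ee_pos: [0.4803, 0.2082, 0.2954]
tcp_rot: [2.482, 1.925, -0.001]
force: [0.9, 0.1, 0.5]
gripper_width: 0.0914
```

Run:
```python
from h import *
s=ctrl.read_state();print(s['time'],s['ee_pos'],s['joint_pos'].round(2))
a=np.radians(40);Rm=Rt(np.radians(-13.5),a)
F=np.array([.571,.218,.006+.072])-.005*Rm[:,1]*0
g=F+Rm[:,2]*.019
rep(g,Rm); print('tcp grasp',g,'pre(-.12 along z)',g-.12*Rm[:,2])
```

```text
8.3 [0.48032813 0.20819728 0.29538597] [ 0.49  0.4  -1.2   1.77  0.39  1.25  0.51]
turn [-0.698  0.006 -0.015] shift old axes [0.0325 0.0976 0.2319] new axes [ 0.0307 -0.0739  0.2407]
tcp grasp [0.58287552 0.21514894 0.06344516] pre(-.12 along z) [0.50787224 0.23315563 0.15537049]
```

Request:
play_rows:
  steps:
    - [[-0.14, 0, -0.005, 0, 0, 0, 0], [-0.14, 0, -0.005, 0, 0, 0, 0], [-0.14, 0, -0.005, 0, 0, 0, 0], [-0.14, 0, 0, 0, 0, 0, 0], [-0.138, 0.006, 0, 0, 0, 0, 0], [0, 0, 0, 0.01, -0.025, 0.03, 0], [0, 0, 0, 0.01, -0.025, 0.03, 0], [0, 0, 0, 0.01, -0.024, 0.03, 0], [0, 0, 0, 0, 0, 0, 0]]

```text
time: 9.2
ee_pos: [0.4784, 0.2283, 0.1824]
tcp_rot: [2.009, 1.598, 0.525]
force: [-0.9, 0.7, -0.7]
gripper_width: 0.0919
```

Run:
```python
from h import *
c=cam('wrist');w=ctrl.get_image('wrist');cv2.imwrite('pics/w2.png',w)
s=ctrl.read_state();print(s['time'],s['ee_pos'],s['joint_pos'].round(2))
Rm=Rt(np.radians(-13.5),np.radians(40));g=np.array([.571,.218,.078])+Rm[:,2]*.019
rep(g,Rm)
u=Rt(np.radians(-13.5),0)
for P in((0,0,.123),(23,-17,.086),(-23,-17,.086),(23,-17,.006),(-23,-17,.006)):
    p=np.array([.571,.218,0])+u[:,0]*P[0]/1e3+u[:,1]*P[1]/1e3+[0,0,P[2]];print(P,proj(c,p).round(1))
```

```text
9.25 [0.47982385 0.22843716 0.18618221] [ 0.13  0.42 -1.17  2.26  1.35  1.04 -0.58]
turn [-0.037  0.011  0.012] shift old axes [0.0128 0.0063 0.1602] new axes [0.0111 0.0002 0.1604]
(0, 0, 0.123) [338.7 238.4]
(23, -17, 0.086) [366.4 190.5]
(-23, -17, 0.086) [312.  189.6]
(23, -17, 0.006) [361.9 124.2]
(-23, -17, 0.006) [314.9 123.5]
```

View pics/w2.png

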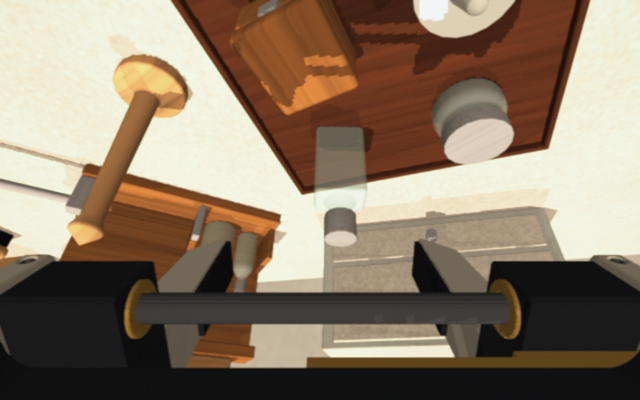

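The cap top appears at (341,239) against a predicted (339,238), and the base edge at (317–364,127) against (315–362,124). So the flacon is where I measured it, 1 mm to +tool x. I'll advance.

Request:
play_rows:
  steps:
    - [[-0.037, 0.011, 0.012, 0, 0, 0, 0], [0, 0, 0, 0.006, 0, 0.02, 0], [0, 0, 0, 0.006, 0, 0.025, 0], [0, 0, 0, 0, 0, 0.025, 0], [0, 0, 0, 0, 0, 0.025, 0], [0, 0, 0, 0, 0, 0.025, 0], [0, 0, 0, 0, 0, 0.02, 0], [0, 0, 0, 0, 0, 0, 0]]

```text
time: 10.05
ee_pos: [0.5769, 0.2153, 0.086]
tcp_rot: [1.99, 1.552, 0.579]
force: [-0.4, 0.2, 0.8]
gripper_width: 0.0915
```

Run:
```python
from h import *
s=ctrl.read_state();print(s['time'],s['ee_pos'],s['joint_pos'].round(2),s['force'])
Rm=Rt(np.radians(-13.5),np.radians(40));g=np.array([.571,.219,.078])+Rm[:,2]*.017
rep(g,Rm)
```

```text
10.05 [0.57685161 0.21527417 0.08595871] [ 0.03  0.72 -0.91  2.19  1.76  1.06 -0.77] [-0.37140398  0.23903292  0.77638199]
turn [ 0.012  0.003 -0.009] shift old axes [ 0.0022 -0.0104  0.0188] new axes [ 0.0023 -0.0101  0.0189]
```

Request:
play_rows:
  steps:
    - [[0.012, 0.003, -0.009, 0.002, -0.01, 0, 0], [0, 0, 0, 0, 0, 0.01, 0], [0, 0, 0, 0, 0, 0.009, 0], [0, 0, 0, 0, 0, 0, 0]]
  force: 6

```text
time: 10.45
ee_pos: [0.5793, 0.2186, 0.0621]
tcp_rot: [1.988, 1.577, 0.57]
force: [-0.5, -0.1, -0.1]
gripper_width: 0.0917
```

Run:
```python
from h import *
s=ctrl.read_state();print(s['time'],s['ee_pos'],s['force'])
Rm=Rt(np.radians(-13.5),np.radians(40));g=np.array([.571,.219,.078])+Rm[:,2]*.017
rep(g,Rm)
```

```text
10.45 [0.57926058 0.21857596 0.06214855] [-0.49106525 -0.10974512 -0.10849619]
turn [-0.003 -0.003  0.005] shift old axes [-0.0015  0.004  -0.0004] new axes [-0.0015  0.004  -0.0004]
```

Request:
play_rows:
  steps:
    - [[0, 0, 0, -0.001, 0.004, 0, 0.2], [0, 0, 0, 0, 0, 0, 0.3], [0, 0, 0, 0, 0, 0, 0.4], [0, 0, 0, 0, 0, 0, 0.45], [0, 0, 0, 0, 0, 0, 0.46], [0, 0, 0, 0, 0, 0, 0.47], [0, 0, 0, 0, 0, 0, 0.48], [0, 0, 0, 0, 0, 0, 0.49], [0, 0, 0, 0, 0, 0, 0.5], [0, 0, 0, 0, 0, 0, 0.51], [0, 0, 0, 0, 0, 0, 0.53], [0, 0, 0, 0, 0, 0, 0.56]]
  force: 7

```text
time: 11.65
ee_pos: [0.5814, 0.2178, 0.0651]
tcp_rot: [1.988, 1.579, 0.571]
force: [0.4, 0.4, -0.2]
gripper_width: 0.0458
```

Request:
play_rows:
  steps:
    - [[0, 0, 0, 0, 0, 0, 0.7], [0, 0, 0, 0, 0, 0, 1], [0, 0, 0, 0, 0, 0, 1], [0, 0, 0, 0, 0, 0, 1]]
  force: 7

```text
time: 12.05
ee_pos: [0.5814, 0.2178, 0.065]
tcp_rot: [1.988, 1.579, 0.571]
force: [-0.3, 1.5, 0.5]
gripper_width: 0.0461
```

Request:
play_rows:
  steps:
    - [[0, 0, 0, 0, 0.006, -0.008, 1], [0, 0, 0, 0, 0.012, -0.015, 1], [0, 0, 0, 0, 0.016, -0.019, 1], [0, 0, 0, 0, 0.016, -0.019, 1], [0, 0, 0, 0, 0.016, -0.019, 1], [0, 0, 0, 0, 0.016, -0.019, 1], [0, 0, 0, 0, 0.016, -0.019, 1], [0, 0, 0, 0, 0.016, -0.019, 1], [0, 0, 0, 0, 0.012, -0.015, 1], [0, 0, 0, 0, 0.006, -0.008, 1], [0, 0, 0, 0, 0, 0, 1]]

```text
time: 13.15
ee_pos: [0.5807, 0.218, 0.2739]
tcp_rot: [1.987, 1.576, 0.573]
force: [-0.6, -0.4, -2.9]
gripper_width: 0.0462
```

Run:
```python
from h import *
s=ctrl.read_state();print(s['time'],s['ee_pos'],s['joint_pos'].round(2),s['force'],s['gripper_width'])
t=ctrl.get_image('scene');cv2.imwrite('pics/s3.png',t)
Rm=R.from_rotvec(s['tcp_rot']).as_matrix();print('lean',np.degrees(np.arccos(-Rm[2,2])),'tool x vert',Rm[2,0],'yaw',np.degrees(np.arctan2(Rm[1,1],Rm[0,1])))
# rotate about world z by d: tool rotvec
print('world z in tool',Rm[2])
```

```text
13.15 [0.58069201 0.21799112 0.27394874] [ 0.29  0.35 -1.17  2.07  1.24  0.96 -0.24] [-0.57315925 -0.44431686 -2.88155143] 0.04616953269333224
lean 39.92892831696058 tool x vert -0.00010652837477070909 yaw -13.13122017542158
world z in tool [-1.06528375e-04  6.41836878e-01 -7.66841190e-01]
```

Request:
play_rows:
  steps:
    - [[0, -0.04, 0.048, 0, 0, 0, 1], [0, -0.075, 0.09, 0, 0, 0, 1], [0, -0.075, 0.09, 0, 0, 0, 1], [0, -0.075, 0.09, 0, 0, 0, 1], [0, -0.035, 0.041, 0, 0, 0, 1], [0, 0, 0, 0, 0, 0, 1]]

```text
time: 13.8
ee_pos: [0.5801, 0.219, 0.27]
tcp_rot: [2.252, 1.055, 0.376]
force: [-0.5, -0.3, -2.1]
gripper_width: 0.0461
```

```bash
cat > tgt.py <<'E'
from h import *
import sys
x,y,h=map(float,sys.argv[1:4])
s=ctrl.read_state();print(s['time'],s['ee_pos'],s['joint_pos'].round(2),s['force'].round(1),s['gripper_width'])
Rm=Rt(TH,np.radians(39.93)); rep(bay(x+.0104,y+.0013,.015+h+.059),Rm)
E
python3 tgt.py -.10 0 .21; python3 tgt.py -.025 0 .21|tail -1
```

```text
13.8 [0.58011288 0.21897105 0.27002541] [-0.02  0.52 -1.01  1.84  1.16  1.38 -0.58] [-0.5 -0.3 -2.1] 0.04610590066003913
turn [-0.004  0.002  0.003] shift old axes [-0.1652  0.1088  0.073 ] new axes [-0.165   0.1091  0.0731]
turn [-0.004  0.002  0.003] shift old axes [-0.1653  0.1666  0.1208] new axes [-0.165   0.1666  0.1212]
```

Request:
play_rows:
  steps:
    - [[-0.004, 0.002, 0.003, -0.01, 0.006, 0.004, 1], [0, 0, 0, -0.018, 0.012, 0.008, 1], [0, 0, 0, -0.02, 0.013, 0.009, 1], [0, 0, 0, -0.02, 0.013, 0.009, 1], [0, 0, 0, -0.02, 0.013, 0.009, 1], [0, 0, 0, -0.02, 0.013, 0.009, 1], [0, 0, 0, -0.02, 0.013, 0.009, 1], [0, 0, 0, -0.019, 0.013, 0.008, 1], [0, 0, 0, -0.012, 0.009, 0.006, 1], [0, 0, 0, -0.006, 0.004, 0.002, 1], [0, 0, 0, 0, 0, 0, 1]]

```text
time: 14.9
ee_pos: [0.5734, 0.0051, 0.2863]
tcp_rot: [2.249, 1.045, 0.382]
force: [-0.8, 0.0, -1.9]
gripper_width: 0.0466
```

```bash
python3 tgt.py -.027 0 .21
python3 - <<'E'
from h import *
c=cam('top');t=ctrl.get_image('top');cv2.imwrite('pics/t4.png',t)
a=cv2.convertScaleAbs(cv2.resize(t[70:220,230:390],None,fx=3.7,fy=3.7,interpolation=cv2.INTER_CUBIC),alpha=1.5,beta=10)
c2=cam('wrist');w=ctrl.get_image('wrist');cv2.imwrite('pics/w4.png',w)
cv2.imwrite('pics/t4c.png',a)
for P in((0,-.068,.165),(0,-.068,.18),(-.05,-.058,.015),(-.05,.058,.015),(-.038,-.0665,.059),(-.038,.0625,.059),(.0,.058,.06)):print(P,proj(c2,bay(*P)).round(1))
E
```

```text
14.9 [0.57335136 0.00512377 0.28625398] [ 0.52  0.21 -1.05  2.1   1.09  0.98 -0.3 ] [-0.8  0.  -1.9] 0.04661178930661203
turn [ 0.003  0.002 -0.003] shift old axes [0.0035 0.0532 0.0478] new axes [0.0033 0.0533 0.0476]
(0, -0.068, 0.165) [249.  169.1]
(0, -0.068, 0.18) [247.1 182.6]
(-0.05, -0.058, 0.015) [266.5  21.6]
(-0.05, 0.058, 0.015) [380.2  21.4]
(-0.038, -0.0665, 0.059) [255.7  59.1]
(-0.038, 0.0625, 0.059) [387.1  58.9]
(0.0, 0.058, 0.06) [377.5  90.4]
```

View pics/w4.png

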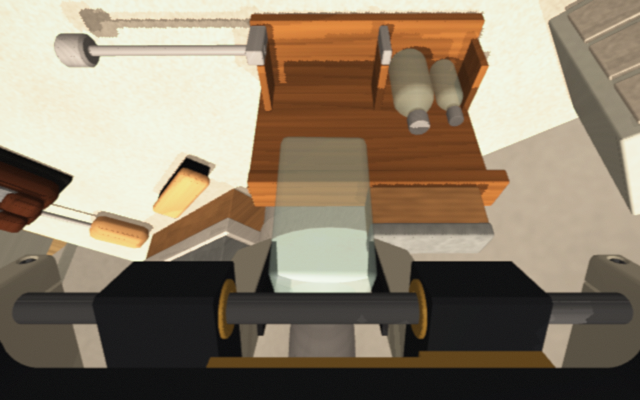

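The wrist view shows the bay open: the guide is at (257,45), the catch at (384,45), and the floor front edge at row ~22, as predicted. The flacon is centred in the jaws and level, with its bottom edge at row 138. Next I check its lean in the grip and move over the bay front.

Request:
play_rows:
  steps:
    - [[0.003, 0.002, -0.003, 0.001, 0.008, 0.007, 1], [0, 0, 0, 0.001, 0.015, 0.013, 1], [0, 0, 0, 0.001, 0.015, 0.014, 1], [0, 0, 0, 0, 0.01, 0.009, 1], [0, 0, 0, 0, 0.005, 0.005, 1], [0, 0, 0, 0, 0, 0, 1]]

```text
time: 15.6
ee_pos: [0.6316, -0.0369, 0.2826]
tcp_rot: [2.253, 1.052, 0.383]
force: [-0.1, 0.1, -2.2]
gripper_width: 0.0461
```

```bash
python3 tgt.py -.027 0 .012
python3 - <<'E'
from h import *
c2=cam('wrist');s=ctrl.read_state()
Rm=R.from_rotvec(s['tcp_rot']).as_matrix(); yaw=np.arctan2(Rm[1,1],Rm[0,1]);U=Rt(yaw,0)
F=s['ee_pos']-U[:,1]*.0104-U[:,0]*.0013-[0,0,.059]
for P in((-.023,-.017,0),(.023,-.017,0),(-.023,-.017,.08),(.023,-.017,.08)):print(P,proj(c2,F+U@np.array([P[0],P[1],-P[2]])).round(1))
for d in(-.09,.09): # base shift if leaned about grip by d
    Q=F+U@np.array([-.023,-.017,0])+U[:,1]*.07*d; print(d,proj(c2,Q).round(1))
E
```

```text
15.6 [ 0.63163475 -0.03694283  0.28263988] [ 0.55  0.31 -0.98  2.01  1.16  0.95 -0.22] [-0.1  0.1 -2.2] 0.0460824099835197
turn [-0.002 -0.002 -0.   ] shift old axes [-0.0022 -0.1261  0.1509] new axes [-0.0019 -0.1264  0.1506]
(-0.023, -0.017, 0) [277.7 131.6]
(0.023, -0.017, 0) [364.3 131.7]
(-0.023, -0.017, 0.08) [264.2 277.2]
(0.023, -0.017, 0.08) [377.1 277.2]
-0.09 [276.4 123.1]
0.09 [279.  139.7]
```

Request:
play_rows:
  steps:
    - [[0, 0, 0, -0.002, -0.008, 0.009, 1], [0, 0, 0, -0.001, -0.014, 0.017, 1], [0, 0, 0, 0, -0.016, 0.019, 1], [0, 0, 0, 0, -0.016, 0.019, 1], [0, 0, 0, 0, -0.016, 0.019, 1], [0, 0, 0, 0, -0.016, 0.019, 1], [0, 0, 0, 0, -0.014, 0.017, 1], [0, 0, 0, 0, -0.012, 0.014, 1], [0, 0, 0, 0, -0.006, 0.008, 1], [0, 0, 0, 0, 0, 0, 1]]

```text
time: 16.6
ee_pos: [0.6285, -0.0371, 0.0982]
tcp_rot: [2.251, 1.056, 0.382]
force: [0.2, -0.4, -2.6]
gripper_width: 0.0464
```

```bash
python3 tgt.py -.004 -.002 .012
```

```text
16.6 [ 0.62853623 -0.03712201  0.09815821] [ 0.35  0.64 -0.79  2.13  1.64  0.97 -0.72] [ 0.2 -0.4 -2.6] 0.04637086446690985
turn [-0.003 -0.003  0.003] shift old axes [-0.0019  0.0114  0.0253] new axes [-0.0018  0.0114  0.0254]
```

Request:
play_rows:
  steps:
    - [[0, 0, 0, -0.001, -0.005, 0.006, 1], [0, 0, 0, 0, 0.001, 0.006, 1], [0, 0, 0, -0.001, 0.005, 0.005, 1], [0, 0, 0, 0, 0.006, 0.005, 1], [0, 0, 0, 0, 0.004, 0.003, 1], [0, 0, 0, 0, 0, 0, 1]]

```text
time: 17.2
ee_pos: [0.6479, -0.0561, 0.0881]
tcp_rot: [2.25, 1.051, 0.385]
force: [0.7, 0.5, -2.4]
gripper_width: 0.0466
```

```bash
python3 tgt.py -.004 -.002 .0
python3 - <<'E'
from h import *
c=cv2.convertScaleAbs(ctrl.get_image('scene')[130:280,260:430],alpha=1.4); t=cv2.convertScaleAbs(ctrl.get_image('top')[70:220,230:400],alpha=1.5)
cv2.imwrite('pics/p5.png',cv2.resize(np.hstack([c,t]),None,fx=2.3,fy=2.3,interpolation=cv2.INTER_CUBIC))
E
```

```text
17.2 [ 0.64788137 -0.05611193  0.08814298] [ 0.37  0.67 -0.76  2.1   1.68  0.95 -0.71] [ 0.7  0.5 -2.4] 0.04663815757109048
turn [ 0.    -0.003 -0.   ] shift old axes [ 0.0003 -0.0106  0.0095] new axes [ 0.0003 -0.0106  0.0095]
```

View pics/p5.png

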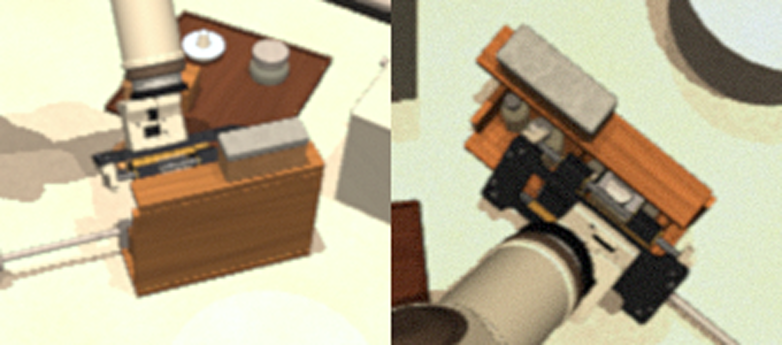

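Request:
play_rows:
  steps:
    - [[0, 0, 0, 0, -0.001, 0.001, 1], [0, 0, 0, 0, -0.0015, 0.002, 1], [0, 0, 0, 0, -0.0015, 0.002, 1], [0, 0, 0, 0, -0.0015, 0.0015, 1], [0, 0, 0, 0, -0.001, 0.001, 1], [0, 0, 0, 0, 0, 0, 1]]

```text
time: 17.9
ee_pos: [0.6466, -0.0546, 0.0771]
tcp_rot: [2.251, 1.055, 0.384]
force: [1.0, -0.7, -1.8]
gripper_width: 0.0462
```

Request:
play_rows:
  steps:
    - [[0, 0, 0, 0, -0.0006, 0.0008, 1], [0, 0, 0, 0, -0.0006, 0.0008, 1], [0, 0, 0, 0, 0, 0, 1]]

```text
time: 18.2
ee_pos: [0.6469, -0.0548, 0.0755]
tcp_rot: [2.25, 1.054, 0.384]
force: [-0.2, -0.4, -1.4]
gripper_width: 0.0462
```

Request:
play_rows:
  steps:
    - [[0, 0, 0, 0, -0.0006, 0.0008, 1], [0, 0, 0, 0, -0.0006, 0.0008, 1], [0, 0, 0, 0, 0, 0, 1]]

```text
time: 18.5
ee_pos: [0.6475, -0.0547, 0.0741]
tcp_rot: [2.249, 1.054, 0.386]
force: [-0.0, 0.4, 1.1]
gripper_width: 0.0462
```

Request:
play_rows:
  steps:
    - [[0, 0, 0, 0, -0.0003, 0.0004, 1], [0, 0, 0, 0, 0, 0, 1]]
  force: 4

```text
time: 18.7
ee_pos: [0.6477, -0.0548, 0.0739]
tcp_rot: [2.249, 1.053, 0.386]
force: [0.0, 0.4, 5.3]
gripper_width: 0.0462
```

Request:
play_rows:
  steps:
    - [[0, 0, 0, 0, 0, 0, 0.48], [0, 0, 0, 0, 0, 0, 0.46], [0, 0, 0, 0, 0, 0, 0.42], [0, 0, 0, 0, 0, 0, 0.37], [0, 0, 0, 0, 0, 0, 0.32], [0, 0, 0, 0, 0, 0, 0.3], [0, 0, 0, 0, 0, 0, 0.3], [0, 0, 0, 0, 0, 0, 0.3]]

```text
time: 19.5
ee_pos: [0.647, -0.0548, 0.0731]
tcp_rot: [2.25, 1.054, 0.385]
force: [0.7, -0.3, 0.0]
gripper_width: 0.064
```

```bash
python3 tgt.py -.004 -.002 .0
python3 - <<'E'
from h import *
w=ctrl.get_image('wrist');t=cv2.convertScaleAbs(ctrl.get_image('top')[100:200,260:380],alpha=1.5)
t=cv2.resize(t,(480,400),interpolation=cv2.INTER_CUBIC)
o=np.hstack([w[:,160:480],t]); cv2.imwrite('pics/p6.png',o)
E
```

```text
19.5 [ 0.64700452 -0.05479304  0.07306734] [ 0.36  0.7  -0.75  2.11  1.72  0.95 -0.74] [ 0.7 -0.3  0. ] 0.06398643083573097
turn [-0.001 -0.003  0.001] shift old axes [-0.0001  0.0002 -0.001 ] new axes [-0.0001  0.0002 -0.001 ]
```

View pics/p6.png

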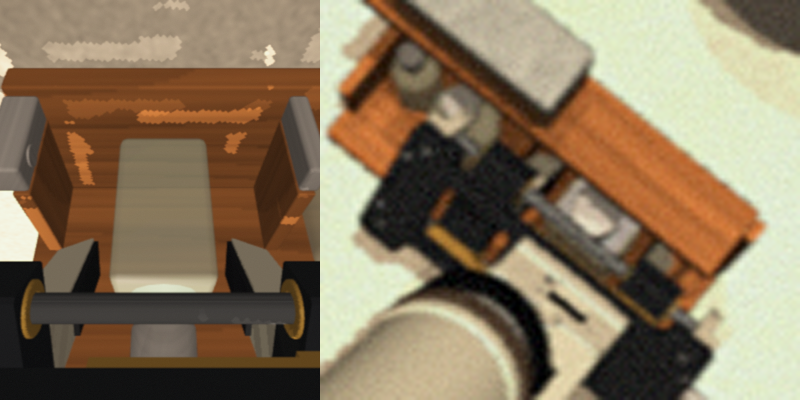

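The flacon stands upright in the bay, clear of both open fingers (body rows 140–290, columns 115–215 in the left half). I'll back out along the tool axis.

Request:
play_rows:
  steps:
    - [[0, 0, 0, 0, 0, -0.01, 0.3], [0, 0, 0, 0, 0, -0.02, 0.3], [0, 0, 0, 0, 0, -0.03, 0.3], [0, 0, 0, 0, 0, -0.035, 0.3], [0, 0, 0, 0, 0, -0.035, 0.2], [0, 0, 0, 0, 0, -0.035, 0], [0, 0, 0, 0, 0, -0.035, 0], [0.14, 0, 0, 0, 0, 0, 0], [0.14, 0, 0, 0, 0, 0, 0], [0.14, 0, 0, 0, 0, 0, 0], [0.14, 0, 0, 0, 0, 0, 0], [0.137, 0, 0, 0, 0, 0, 0]]

```text
time: 20.8
ee_pos: [0.5481, 0.0271, 0.2282]
tcp_rot: [2.841, 1.332, 0.006]
force: [0.3, 0.4, -0.7]
gripper_width: 0.0918
```

Request:
play_rows:
  steps:
    - [[0, 0, 0.13, 0, 0, -0.02, 0], [0, 0, 0.13, 0, 0, -0.02, 0], [0, 0, 0.13, 0, 0, 0, 0], [0, 0, 0.13, 0, 0, 0, 0], [0, 0, 0.13, 0, 0, 0, 0], [0, 0, 0.13, 0, 0, 0, 0], [0, 0, 0.13, 0, 0, 0, 0], [0, 0, 0.13, 0, 0, 0, 0], [0, 0, 0.13, 0, 0, 0, 0], [0, 0, 0.13, 0, 0, 0, 0], [0, 0, 0.13, 0, 0, 0, 0], [0, 0, 0.14, 0, 0, 0, 0]]

```text
time: 22.0
ee_pos: [0.547, 0.0277, 0.2666]
tcp_rot: [2.949, -1.074, 0.012]
force: [-0.2, 0.5, 0.3]
gripper_width: 0.0917
```

Run:
```python
from h import *
s=ctrl.read_state();print(s['time'],s['ee_pos'],s['joint_pos'].round(2))
Rk=np.column_stack([[np.cos(TH),np.sin(TH),0],[np.sin(TH),-np.cos(TH),0],[0,0,-1]])
rep(bay(-.0385,-.243,.03),Rk)
c=cam('top');t=ctrl.get_image('top');cv2.imwrite('pics/t7.png',t)
print(proj(c,bay(-.004,0,.132)))
cv2.imwrite('pics/t7c.png',cv2.convertScaleAbs(cv2.resize(t[90:230,260:420],(800,700),interpolation=cv2.INTER_CUBIC)[:600],alpha=1.5))
```

```text
22.0 [0.5470008  0.02766075 0.26656855] [ 0.57  0.35 -0.83  1.76  0.28  1.15 -1.05]
turn [ 0.    -0.008 -0.001] shift old axes [0.0825 0.2413 0.2373] new axes [0.0842 0.2414 0.2366]
[328.19455465 152.49030736]
```

View pics/t7c.png

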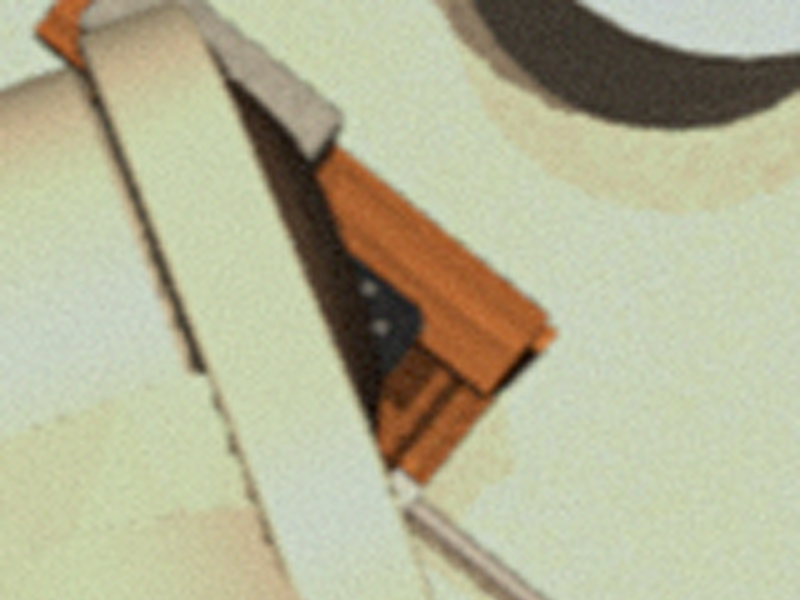

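The arm hides the bay in this view, so I'll check it after moving to the knob.

Request:
play_rows:
  steps:
    - [[0, -0.008, 0, 0.008, 0.02, 0, 0], [0, 0, 0, 0.012, 0.035, 0, 0], [0, 0, 0, 0.013, 0.037, 0, 0], [0, 0, 0, 0.013, 0.037, 0, 0], [0, 0, 0, 0.013, 0.037, 0, 0], [0, 0, 0, 0.013, 0.037, 0, 0], [0, 0, 0, 0.011, 0.03, 0, 0], [0, 0, 0, 0, 0.008, 0.02, 0], [0, 0, 0, 0, 0, 0.03, 0], [0, 0, 0, 0, 0, 0.04, 0], [0, 0, 0, 0, 0, 0.03, 0], [0, 0, 0, 0, 0, 0, 0]]

```text
time: 23.25
ee_pos: [0.4541, -0.2097, 0.143]
tcp_rot: [-2.955, 1.063, 0.012]
force: [-0.6, 0.1, 0.2]
gripper_width: 0.0918
```

Run:
```python
from h import *
Rk=np.column_stack([[np.cos(TH),np.sin(TH),0],[np.sin(TH),-np.cos(TH),0],[0,0,-1]])
c=cam('wrist');w=ctrl.get_image('wrist');cv2.imwrite('pics/w8.png',w)
s=ctrl.read_state();print(s['time'],s['ee_pos'])
rep(bay(-.0385,-.243,.03),Rk)
print('knob',proj(c,bay(-.038,-.245,.045)),'flacon cap',proj(c,bay(-.004,-.001,.132)),'base front',proj(c,bay(-.021,-.024,.015)))
c=cam('scene');print(proj(c,bay(-.004,0,.132)))
```

```text
23.3 [ 0.45591555 -0.21015779  0.14523317]
turn [0.    0.004 0.006] shift old axes [0.0018 0.0006 0.1152] new axes [0.0013 0.0006 0.1152]
knob [326.22088343 199.35345038] flacon cap [ 439.05515147 -429.44517611] base front [ 354.68652184 -128.76643284]
[339.1755042  213.56291436]
```

View pics/w8.png

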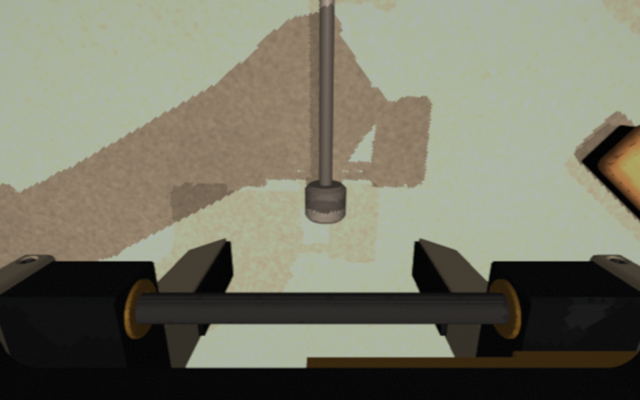

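The knob is at (326,201) against a predicted (326,199). I'll descend and grip.

Request:
play_rows:
  steps:
    - [[0, 0, 0.006, 0.002, 0, 0.03, 0], [0, 0, 0, 0, 0, 0.035, 0], [0, 0, 0, 0, 0, 0.03, 0], [0, 0, 0, 0, 0, 0.02, 0], [0, 0, 0, 0, 0, 0, 0.3], [0, 0, 0, 0, 0, 0, 1], [0, 0, 0, 0, 0, 0, 1], [0, 0, 0, 0, 0, 0, 1], [0, 0, 0, 0, 0, 0, 1], [0, 0, 0, 0, 0, 0, 1], [0, 0, 0, 0, 0, 0, 1], [0, 0, 0, 0, 0, 0, 1]]
  force: 25

```text
time: 24.5
ee_pos: [0.456, -0.2106, 0.0308]
tcp_rot: [-2.951, 1.077, 0.01]
force: [-10.6, 9.7, 12.1]
gripper_width: 0.0326
```

Run:
```python
from h import *
s=ctrl.read_state();print(s['time'],s['ee_pos'],s['gripper_width'],s['force'])
c=cam('top');t=ctrl.get_image('top');cv2.imwrite('pics/t9.png',t);t0=cv2.imread('pics/top0.png')
d=np.abs(cv2.GaussianBlur(t,(3,3),0).astype(int)-cv2.GaussianBlur(t0,(3,3),0)).max(2)
m=(d>35).astype(np.uint8)
hsv=cv2.cvtColor(t,cv2.COLOR_BGR2HSV); m&=(hsv[...,1]<90).astype(np.uint8); m[:,:300]=0;m[:,365:]=0;m[:120]=0;m[190:]=0
n,l,st,ce=cv2.connectedComponentsWithStats(m)
for i in range(1,n):
    if st[i,4]>10: print(st[i],ce[i])
for z in(.095,.132):print([proj(c,bay(x,y,z)).round() .tolist() for x,y in((-.021,-.023),(-.021,.023),(0,-.023),(0,.023))])
b=bay
M=np.array([[np.cos(TH),np.sin(TH)],[-np.sin(TH),np.cos(TH)]])
print('tcp in bay',M@(s['ee_pos'][:2]-O))
```

```text
24.5 [ 0.45604957 -0.21059818  0.03076023] 0.03259432162835511 [-10.62439417   9.71705568  12.07828987]
[317 145  23  22 271] [327.67896679 155.42804428]
[[331.0, 168.0], [315.0, 155.0], [337.0, 160.0], [320.0, 147.0]]
[[332.0, 165.0], [315.0, 152.0], [338.0, 158.0], [321.0, 144.0]]
tcp in bay [-0.03943987 -0.24265853]
```

Request:
play_rows:
  steps:
    - [[0, 0, 0, 0, -0.008, 0, 1], [0, 0, 0, 0, -0.015, 0, 1], [0, 0, 0, 0, -0.018, 0, 1], [0, 0, 0, 0, -0.018, 0, 1], [0, 0, 0, 0, -0.018, 0, 1], [0, 0, 0, 0, -0.015, 0, 1], [0, 0, 0, 0, -0.01, 0, 1], [0, 0, 0, 0, -0.006, 0, 1], [0, 0, 0, 0, -0.004, 0, 1], [0, 0, 0, 0, -0.003, 0, 1], [0, 0, 0, 0, 0, 0, 1]]

```text
time: 25.65
ee_pos: [0.5294, -0.1219, 0.0308]
tcp_rot: [2.952, -1.074, -0.012]
force: [-9.0, 5.8, 9.6]
gripper_width: 0.0314
```

```bash
cat > tb.py <<'E'
from h import *
s=ctrl.read_state();M=np.array([[np.cos(TH),np.sin(TH)],[-np.sin(TH),np.cos(TH)]])
print('tcp in bay',M@(s['ee_pos'][:2]-O),'force in bay',M@s['force'][:2],s['force'][2],s['time'])
E
python3 tb.py
```

```text
tcp in bay [-0.04015065 -0.12757345] force in bay [-10.65676984  -1.30061067] 9.589016322403895 25.65
```

Request:
play_rows:
  steps:
    - [[0, 0, 0, 0, -0.002, 0, 1], [0, 0, 0, 0, -0.001, 0, 1], [0, 0, 0, 0, 0, 0, 1]]

```text
time: 25.95
ee_pos: [0.5294, -0.1219, 0.0307]
tcp_rot: [2.947, -1.076, -0.015]
force: [-13.2, 2.0, 14.7]
gripper_width: 0.031
```

```bash
python3 tb.py
```

```text
tcp in bay [-0.04012265 -0.127585  ] force in bay [-11.43663386  -6.9808676 ] 14.667590338313541 25.95
```

Request:
play_rows:
  steps:
    - [[0, 0, 0, 0, -0.002, 0, 1], [0, 0, 0, 0, 0, 0, 1], [0, 0, 0, 0, 0, 0, 0.5], [0, 0, 0, 0, 0, 0, 0], [0, 0, 0, 0, 0, 0, 0], [0, 0, 0, 0, 0, 0, 0], [0, 0, 0, 0, 0, 0, 0], [0, 0, 0, 0, 0.002, -0.03, 0], [0, 0, 0, 0, 0, -0.04, 0], [0, 0, 0, 0, 0.02, -0.04, 0], [0, 0, 0, 0, 0.045, -0.03, 0], [0, 0, 0, 0, 0.045, 0, 0]]

```text
time: 27.15
ee_pos: [0.4695, -0.2046, 0.1733]
tcp_rot: [2.952, -1.072, 0.014]
force: [0.9, -0.8, 0.5]
gripper_width: 0.0915
```

Request:
play_rows:
  steps:
    - [[0, 0, 0, 0, 0.045, 0, 0], [0, 0, 0, 0, 0.045, 0, 0], [0, 0, 0, 0, 0.045, 0, 0], [0, 0, 0, 0, 0.03, 0, 0], [0, 0, 0, 0, 0, 0, 0], [0, 0, 0, 0, 0, 0, 0]]

```text
time: 27.75
ee_pos: [0.3597, -0.3307, 0.1691]
tcp_rot: [-2.95, 1.08, -0.001]
force: [0.2, 0.7, 0.2]
gripper_width: 0.0919
```

Run:
```python
from h import *
s=ctrl.read_state();print(s['time'],s['ee_pos'],s['force'])
c=cam('top');t=ctrl.get_image('top');sc=ctrl.get_image('scene')
print('knob px home',proj(c,bay(-.038,-.13,.045)),'6mm out',proj(c,bay(-.038,-.136,.045)))
a=cv2.resize(t[100:220,260:380],(480,480),interpolation=cv2.INTER_CUBIC);b=cv2.resize(t[140:280,120:300],(320,249));b2=cv2.resize(sc[130:260,280:440],(320,231))
cv2.imwrite('pics/f.png',cv2.convertScaleAbs(np.hstack([a,np.vstack([b,b2])]),alpha=1.5))
```

```text
27.75 [ 0.35969609 -0.33069535  0.16907498] [0.17717944 0.74267662 0.22193954]
knob px home [360.49766074 204.97905894] 6mm out [362.49939116 206.60630994]
```

View pics/f.png

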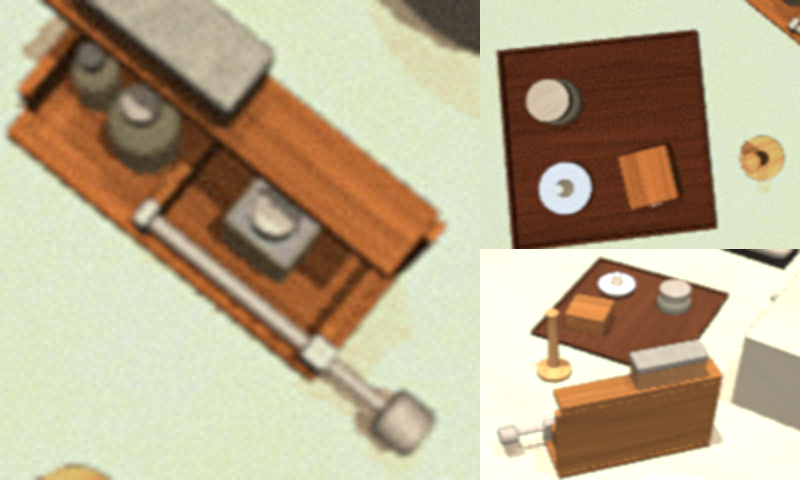

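The bar reaches the catch. The knob is at crop (402,419), i.e. px (360.1,204.4), against a home position of (360.5,205.0). The flacon stands at crop (270,225) behind the bar, and the bystanders look unmoved. I'll hand in.

```bash
python3 -c "
from station import ctrl
print(ctrl.hand_in())"
```

```text
the job is handed in; nothing more can be done
None
```

I pulled the stop knob fully out and stood the flacon in the free bay with the gripper leaned 40°. I then let go of it, pushed the knob home, backed the arm away, and handed in at about 28 s. No verdict was reported.

- **Knob out:** seen within 1 px of full travel before I fetched the flacon.
- **Flacon:** gripped at 7 N, dropped to 4 N just before release; the wrist force peaked at about 5 N at set-down. The final top view shows it upright behind the bar, about where I aimed (x -4, y -2 mm from the bay's centre). I did not measure its final position or lean exactly.
- **Knob home:** the final picture puts it within 1 px (about 2 mm) of home. It also gave no further on an extra 3 mm push.
- **Bystanders:** those in view looked unmoved in the final picture, judged by eye only; the shoe brush was not in the crop.
- **Disagreements:** before lowering, the flacon's base edge showed 6 px off its predicted row, which could have been up to 0.07 rad of lean or calibration error. It looked upright after release. One top view right after release was blocked by the arm; a later one showed the flacon in place before I pushed the knob.

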